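# Nest the specimen pots, then unlatch the carrier's hold-down bar and hold it up

## Task

Get the plain metal specimen pots ready to go into the transport carrier: leaving the widest pot where it stands, first set the middle-sized pot down inside it, then set the narrowest pot down inside the middle one, all upright on their floors. Then open the carrier for a colleague: take the upright tab of the sprung latch at the free end of the hold-down bar, pull it sideways against its spring, towards the side on which its claw hangs down, until the claw is clear of the ball, and lift the bar's end off the ball by at least 8 cm. Finish while still holding the bar up there, still, with nothing else propping it, and leave the other things on the bench where they are.

Things in the scene. Friction and masses are not known exactly. Their poses are not given: they have to be found in the camera images.
- large_pot_mid (a point): Centre (half-way up) of the widest pot: open straight-sided round aluminium pot, 84 mm outside diameter, 45 mm high, wall 3 mm (78 mm bore), floor 4 mm thick; stands on the bench. z is its axis, up.
- medium_pot_mid (a point): Centre (half-way up) of the middle pot: same kind and pale metal, 58 mm outside diameter, 75 mm high, wall 3 mm (52 mm bore), floor 4 mm thick, about 0.13 kg. Seated in the wide pot its rim stands 79 mm above the bench, 34 mm above the wide pot's rim.
- small_pot_mid (a point): Centre (half-way up) of the narrowest pot: same kind and pale metal, 40 mm outside diameter, 105 mm high, wall 3 mm, floor 4 mm thick, about 0.09 kg. Seated in the nested middle pot its rim stands 113 mm above the bench, 34 mm above the middle pot's rim.
- carrier: Transport carrier fixed to the bench: grey plate 300 (x) x 130 (y) x 12 mm, steel ball post at its -x end (towards the robot), hinge post (164 mm high) at its +x end; hinge axis along y at x = +110 mm, 150 mm up. Origin at the centre of the plate's underside; x runs from the ball to the hinge, y is the sideways direction in which the latch opens, z up. Between the posts, along x, lies the hold-down bar.
- ball_centre (a point): Centre of the steel ball (32 mm diameter, flat shoulder below, 13 mm neck) on its post, 110 mm from the carrier's origin along its -x and 134 mm above the bench. Axes as the carrier's.
- bar_end (a point): Point in the bar's head (grey inverted cup 60 x 52 mm over the ball, open on the latch's +y side, closed on the -y side), 220 mm from the hinge. At rest it is 150 mm above the bench, 16 mm above the ball's centre. x and y as the carrier's while the bar is down; turns with the bar.
- latch_grip (a point): Grip point of the latch's tab: dark steel upright plate on the bar's head, 12 mm thick (y), 26 mm wide (x), with a lip 20 mm thick (y) along its top 5 mm. The point lies 23 mm below the tab's top, 22 mm above the plate it stands on; at rest 195 mm above the bench, straight above the ball. The latch slides with the tab along its y; the bar is lifted by the tab.
- latch (a joint): Slide of the latch along the carrier's +y, m: 0 shut (its claw hooks under the ball and locks the bar down), 0.016 fully drawn (stop). Claw is clear of the ball above 0.009. A spring pushes it shut: 6 N at 0, 10 N at 0.016.
- bar (a joint): Angle of the hold-down bar about its hinge, rad: 0 down on the ball, grows as the free end rises (limit 1.0). Bar and latch together weigh about 0.5 kg; the bar falls if let go. Lifting the end by 8 cm is about 0.37 rad.
- slide_box: closed wooden slide box, 50 x 80 x 30 mm high; a bystander, to be left alone. Origin at its underside.
- petri_dish: covered clear petri dish, 60 mm across, 16 mm high; a bystander, to be left alone. Origin at its underside.
- brush: small brush lying flat, 160 mm long; a bystander, to be left alone. Origin at its underside.
- tweezers: steel tweezers lying flat, 120 mm long, 6 mm high; a bystander, to be left alone. Origin at its underside.
- wash_bottle: white plastic wash bottle, 64 mm across, 190 mm high; a bystander, to be left alone. Origin at its underside.
- stain_jar: amber glass jar with black cap, 52 mm across, 80 mm high; a bystander, to be left alone. Origin at its underside.
Mind the look-alikes: they are no part of the job. What is shaped like the part that bears large_pot_mid but pink is not meant.

How it is judged:
On the way, in this order (a step that is already met when the one before it is completed fails the run):
1. the middle pot stands upright on the floor of the widest pot, released (horizontal distance between medium_pot_mid and large_pot_mid below 0.014 m and z of medium_pot_mid in the frame of large_pot_mid between 0.01 and 0.0265 m and angle between each of medium_pot_mid, large_pot_mid's own z axis and vertical below 0.15 rad and contact force between the fingers and medium_pot below 0.2 N), for 0.2 s.
2. the narrowest pot stands upright on the floor of the middle pot, released (horizontal distance between medium_pot_mid and large_pot_mid below 0.014 m and z of medium_pot_mid in the frame of large_pot_mid between 0.01 and 0.0265 m and angle between each of medium_pot_mid, large_pot_mid, small_pot_mid's own z axis and vertical below 0.15 rad and horizontal distance between small_pot_mid and medium_pot_mid below 0.01 m and z of small_pot_mid in the frame of medium_pot_mid between 0.01 and 0.0265 m and contact force between the fingers and small_pot below 0.2 N), for 0.2 s.
3. the latch is drawn sideways while the bar is still down (value of joint latch above 0.006 m and value of joint bar below 0.05 rad), for 0.05 s.
4. the bar's free end is lifted off the ball (value of joint bar above 0.28 rad and contact force between the fingers and bar above 0.5 N), for 0.2 s.
At the end, for the whole second after the job is handed in: Pots nested upright (tilt under 0.15 rad), centres within 14 mm (middle) and 10 mm (narrowest), each within 7 mm of its floor, not touched by the fingers. Bar raised over 0.28 rad (61 mm), under 0.1 rad/s, fingers bearing on bar or latch with over 0.5 N, no pot or bystander touching the bar (all of step 2 and all of step 4 and velocity of joint bar between -0.1 and 0.1 rad/s and contact force between the fingers and large_pot below 0.2 N and contact force between the fingers and medium_pot below 0.2 N and contact force between bar and large_pot below 0.1 N and contact force between bar and medium_pot below 0.1 N and contact force between bar and small_pot below 0.1 N and contact force between bar and slide_box below 0.1 N and contact force between bar and petri_dish below 0.1 N and contact force between bar and brush below 0.1 N and contact force between bar and tweezers below 0.1 N and contact force between bar and wash_bottle below 0.1 N and contact force between bar and stain_jar below 0.1 N); the arm keeps its last pose, push and grip.
It fails at once if the widest pot is shifted more than 40 mm (distance of large_pot_mid from where it was at the start of the episode above 0.04 m).
It fails at once if a bystander is shifted more than 40 mm (distance of any of slide_box, petri_dish, brush, tweezers, wash_bottle, stain_jar from where it was at the start of the episode above 0.04 m).
It also fails if it takes over 64 s, if anything falls off the work surface, if the arm or the gripper's body presses on something with over 40 N, if the wrist force passes 120 N, or if a joint passes its speed limit or range.

## Robot

A 7-joint arm with a two-finger parallel gripper is mounted at the origin on the work surface. World frame = base frame: x ahead of the robot, y to its left, z up, the work surface at z = 0. Lengths are in m, angles in rad, forces in N, time in s.
With the tool pointing down it reaches from about 0.4 to 0.875 m from the base axis. Payload 19.3 kg.
Tool frame: the origin (TCP) lies at the very end of the fingers, on their centre line; the grasp point (between the pads) lies manip.tcp_to_grasp behind it (manip.tcp_to_grasp is the distance from the TCP to the grasp point, in m); z points along the fingers, y is the line along which they close (so a half turn about z gives the same grasp; the last joint's range is limited). The gripper opens to 85 mm and grips with 20 to 120 N. Pads are 22 mm wide; open, the fingers measure 114 mm over their backs; the gripper's body (76 mm by 85 mm) begins 54 mm behind the grasp point. The pads swing forward as they close: fully open they stand 13 mm farther back than shut.
Start: joints at [1.059, 0.521, -0.036, 1.599, 0.021, 1.021, -0.113], TCP at [0.267, -0.565, 0.231] pointing down, gripper open.
Joint ranges: [-2.91, 2.91], [-0.3, 2.13], [-1.5, 1.42], [0.17, 2.43], [-1.26, 4.41], [0.16, 1.93], [-2.52, 2.52]. Speed limits (rad/s): [1.89, 1.89, 2.39, 2.39, 3.01, 3.01, 3.01].

## Interface

Orientations are given as a rotation vector (axis times angle).
In Python, from plant import readout, imaging, ticket, manip gives the robot as it stands.
- The arm moves only by the tool arm_command, never from a script. Its argument "series" is a list of rows, each an object of numbers: "tx", "ty", "tz": the shift along the tool's x, y, z in cm; "roll": the turn about the tool's z in degrees. In form: [{"tx": .., "ty": .., "tz": .., "roll": ..}, ...]. A call has 1 to 8 rows; each row is the pose to reach, as a shift and turn from the pose commanded when the call began, along the tool's axes at that moment; what a row does not reach only later rows make up. A row lasts 1/10 s, in which the tool goes at most 50 mm and 8.59 degrees, less where a joint would pass 70% of its speed; a pose out of reach is approached as far as the arm can. A call with a gripper value outside its range is refused whole. "grip" is the closure in counts, from 0 (fully open) to 255 (shut), set as the call begins (left out, the last holds). The fingers move at their own pace and stop on an object; the grip force is fixed at half the most. Time passes only in rows, so rows that repeat a pose let the fingers close. It gives the time, the measured TCP pose, the force, the opening and the grip force at its end, in the units of the state.
- readout.state(): the state, without advancing time (a new reading comes with each control period).
- imaging.get_image(name): name is "scene" or "top" or "wrist"; returns the picture (384x512x3 uint8, blue, green, red); there is no depth.
- imaging.camera_model(name): a dict with "intrinsics" (3x3 intrinsics, pixels), "camera_from_world" (4x4, takes a point from world to camera coordinates). Camera axes: x right, y down, z forward; pixel columns grow to the right and rows downward; lengths in m; the calibration is good to about 2 mm. A picture is of the moment at which its call begins: read the wrist's pose just before it. camera_model takes no time and is no camera call; for the wrist camera it gives the pose at the moment of the call.
- ticket.hand_in(): hands the job in; it is judged then, once.
The state is a dict: "time_s": time; "joints": joint angles; "qvel": joint speeds; "tau": joint torques, N m; "eef_pos": TCP position; "eef_rot": TCP orientation; "contact_force": force on the tool from outside, world axes, zero at the start; "moment": the same for the moment, N m; "gripper_width": opening from 0.0 (shut) to 1.0 (fully open); "finger_force": force on a finger pad.
Only numpy, scipy, OpenCV 4.12 (cv2) and the standard library are available. Lean on these libraries where they do the work, as an engineer would, in place of code of your own. Each camera call takes 0.05 s, during which the arm holds its last target. There are 200 camera calls.

## Working session

There is one attempt and no reset: what is moved stays moved. The work goes in short steps, Python scripts to look and compute and a tool call to move; the robot and the scene stay as the last step left them, time stands still between calls to the robot, and variables do not carry over. Pictures are saved under pics/ and viewed, at most 10 in all, crops included, and the job is handed in when it is done.

Besides the shell and the picture viewer there is one more tool, called after ">>>" as name(argument=value, ...) on one line, values as JSON. arm_command: Moves the arm, as the interface text tells. Its arguments: {"type":"object","properties":{"series":{"type":"array","items":{"type":"object","properties":{"tx":{"type":"number"},"ty":{"type":"number"},"tz":{"type":"number"},"roll":{"type":"number"}}}},"grip":{"type":"number"}},"required":["series"]}

```bash
mkdir -p pics && python3 - <<'E'
from plant import readout, imaging, manip
import cv2,numpy as np
s=readout.state();print(s['time_s'],s['eef_pos'],s['eef_rot'],manip.tcp_to_grasp)
for n in('scene','top'):
    cv2.imwrite(f'pics/{n}0.png',imaging.get_image(n)); m=imaging.camera_model(n)
    print(n,np.round(m['intrinsics'],1).tolist(),np.round(m['camera_from_world'],3).tolist())
a=cv2.imread('pics/top0.png');cv2.imwrite('pics/top0b.png',cv2.resize(a,(800,600)))
E
```

```text
0.0 [ 0.26706574 -0.56469059  0.23073734] [-3.06418976e+00 -6.88055739e-01  4.55182699e-04] 0.0187
scene [[454.6, 0.0, 251.5], [0.0, 454.6, 196.4], [0.0, 0.0, 1.0]] [[0.553, 0.833, 0.011, -0.283], [0.663, -0.432, -0.611, -0.34], [-0.505, 0.345, -0.791, 1.614], [0.0, 0.0, 0.0, 1.0]]
top [[369.7, 0.0, 253.0], [0.0, 369.7, 195.2], [0.0, 0.0, 1.0]] [[0.027, -1.0, 0.01, -0.09], [-0.986, -0.028, -0.165, 0.614], [0.165, -0.006, -0.986, 1.019], [0.0, 0.0, 0.0, 1.0]]
```

View pics/top0.png

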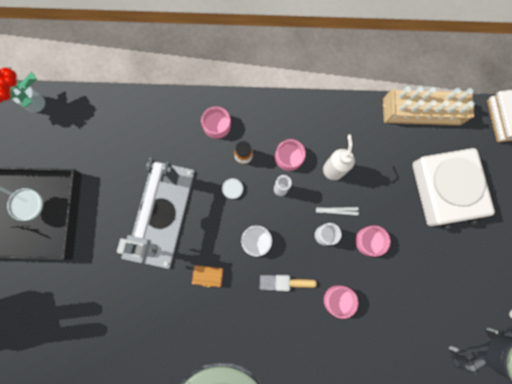

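View pics/scene0.png

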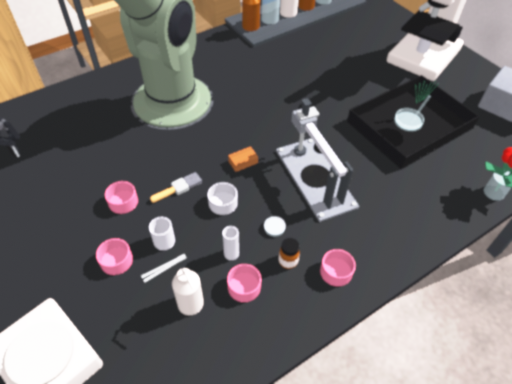

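Top view: three pale metal pots: widest at (257,241), middle at (328,234) and narrowest at (283,185). The pink pots at (216,122), (290,155), (373,241) and (341,302) are look-alikes. The carrier runs from its head at about (135,245) to its hinge at (160,172). I'll measure these and confirm them in a crop.

```bash
cat > h.py <<'E'
import cv2,numpy as np
from plant import readout,imaging
from scipy.spatial.transform import Rotation as R
def ray(m,px):
    K=m['intrinsics'];T=np.array(m['camera_from_world'])
    d=T[:3,:3].T@np.linalg.inv(K)@np.array([px[0],px[1],1.]);return -T[:3,:3].T@T[:3,3],d/np.linalg.norm(d)
def onz(m,px,z):
    o,d=ray(m,px);return o+d*(z-o[2])/d[2]
def tri(m1,p1,m2,p2):
    o1,d1=ray(m1,p1);o2,d2=ray(m2,p2)
    s=np.linalg.lstsq(np.c_[d1,-d2],o2-o1,rcond=None)[0];a=o1+s[0]*d1;b=o2+s[1]*d2
    return (a+b)/2,np.linalg.norm(a-b)
def proj(m,p):
    q=m['intrinsics']@(np.array(m['camera_from_world'])@np.r_[p,1])[:3];return q[:2]/q[2]
def blob(im,px,r=40):
    hsv=cv2.cvtColor(im,cv2.COLOR_BGR2HSV);mk=((hsv[...,1]<60)&(hsv[...,2]>85)).astype(np.uint8)
    n,l,st,c=cv2.connectedComponentsWithStats(mk)
    sub=l[px[1]-12:px[1]+13,px[0]-12:px[0]+13];k=np.bincount(sub[sub>0]).argmax()
    h=cv2.convexHull(np.argwhere(l==k)[:,::-1].astype(np.int32));M=cv2.moments(h)
    return (M['m10']/M['m00'],M['m01']/M['m00']),cv2.boundingRect(h),h
def tool(p,yaw=None):
    s=readout.state();return np.round(100*(R.from_rotvec(s['eef_rot']).inv().apply(np.array(p)-s['eef_pos'])),2)
E
python3 - <<'E'
from h import *
mt,ms=imaging.camera_model('top'),imaging.camera_model('scene')
t,s=cv2.imread('pics/top0.png'),cv2.imread('pics/scene0.png')
for n,a,b,h in(('L',(257,241),(223,198),.045),('M',(328,234),(162,233),.075),('S',(283,185),(231,243),.105)):
    ca,ra,_=blob(t,a);cb,rb,_=blob(s,b)
    p,e=tri(mt,ca,ms,cb);print(n,ra,rb,p.round(4),round(e,4),onz(mt,ca,h/2).round(4),onz(ms,cb,h/2).round(4))
c1=cv2.resize(t[140:285,100:245],(400,400),interpolation=2);c2=cv2.resize(t[160:265,240:345],(400,400),interpolation=2)
c3=cv2.resize(s[85:225,265:405],(400,400)[::1],interpolation=2)
cv2.imwrite('pics/c1.png',np.hstack([c1,c2]));cv2.imwrite('pics/c3.png',cv2.resize(s[85:225,265:405],(600,600),interpolation=2))
E
```

```text
L (240, 224, 33, 34) (206, 181, 33, 35) [ 0.4879 -0.0852  0.0262] 0.0001 [ 0.488  -0.0853  0.0225] [ 0.4854 -0.0838  0.0225]
M (314, 222, 28, 24) (148, 215, 28, 36) [ 0.5114 -0.2899  0.0441] 0.0012 [ 0.5116 -0.2918  0.0375] [ 0.5074 -0.2883  0.0375]
S (0, 18, 512, 280) (221, 224, 20, 37) [ 0.7227 -0.0792  0.1729] 0.2196 [0.7945 0.0402 0.0525] [ 0.643  -0.1532  0.0525]
```

View pics/c1.png

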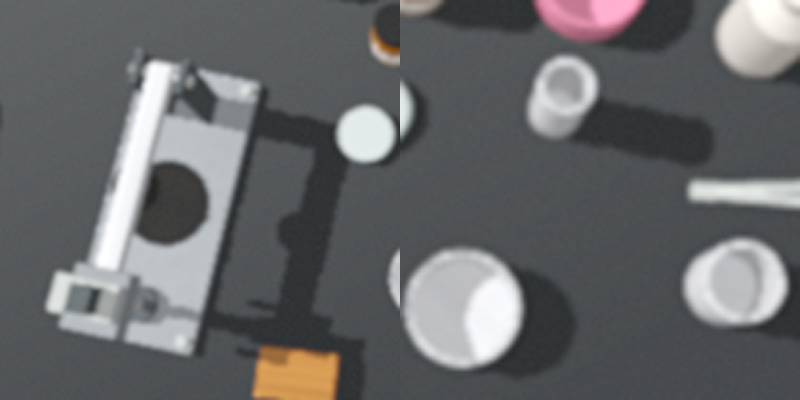

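View pics/c3.png

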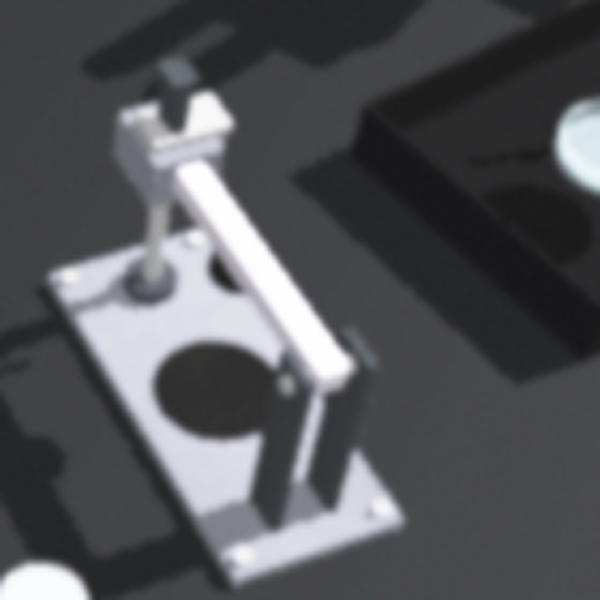

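Crops: the three pots are confirmed as pale and metal, and the small pot's rim is at top (285,182). The carrier's latch tab is dark, with its top at about top (131,249) and scene (307,101). The cup opens to image-left, which is +y.

```bash
python3 - <<'E'
from h import *
mt,ms=imaging.camera_model('top'),imaging.camera_model('scene')
s=cv2.imread('pics/scene0.png')
print('S rim',onz(mt,(284.9,181.8),.105).round(4)); cb,_,_=blob(s,(231,243)); print(tri(mt,(283,185.5),ms,cb))
C=lambda x,y:(x/2.759+100,y/2.759+140); D=lambda x,y:(x/4.286+265,y/4.286+85)
print('tab',tri(mt,C(85,300),ms,D(180,70)),onz(mt,C(85,300),.218),onz(ms,D(180,70),.218))
for n,p,z in(('A',C(262,85),.012),('B',C(195,355),.012),('B2',D(45,285),.012),('A2',D(235,585),.012),('C2',D(405,520),.012)):
    print(n,onz(mt if len(n)==1 else ms,p,z).round(4))
st=readout.state();M=R.from_rotvec(st['eef_rot']).as_matrix();print(M.round(3))
w=imaging.camera_model('wrist');print(w['intrinsics'][0][0],(M.T@(-np.array(w['camera_from_world'])[:3,:3].T@np.array(w['camera_from_world'])[:3,3]-st['eef_pos'])).round(3), (np.array(w['camera_from_world'])[:3,:3]@M).round(2))
print('M above',tool([.511,-.290,.25]))
E
```

```text
S rim [ 0.6472 -0.1604  0.105 ]
(array([ 0.64637697, -0.15741798,  0.06047103]), np.float64(0.004038053809897771))
tab (array([0.45369705, 0.21824545, 0.21924458]), np.float64(0.010463890825074153)) [0.4512337 0.2137967 0.218    ] [0.45383842 0.22480194 0.218     ]
A [0.6927 0.1042 0.012 ]
B [0.4001 0.1592 0.012 ]
B2 [0.4115 0.1586 0.012 ]
A2 [0.7011 0.1067 0.012 ]
C2 [0.7224 0.2372 0.012 ]
[[ 0.904  0.428 -0.   ]
 [ 0.428 -0.904  0.001]
 [-0.    -0.001 -1.   ]]
309.04084544028933 [ 0.082  0.    -0.143] [[-0.    1.   -0.  ]
 [-0.95 -0.   -0.32]
 [-0.32 -0.    0.95]]
M above [ 33.8  -14.41  -1.91]
```

>>> arm_command(series=[{"tx":16.9,"ty":-7.2,"tz":-1},{"tx":33.8,"ty":-14.4,"tz":-1},{"tx":33.8,"ty":-14.4,"tz":-1},{"tx":33.8,"ty":-14.4,"tz":-1},{"tx":33.8,"ty":-14.4,"tz":-1},{"tx":33.8,"ty":-14.4,"tz":-1},{"tx":33.8,"ty":-14.4,"tz":-1},{"tx":33.8,"ty":-14.4,"tz":-1}], grip=0)

```text
$.series[0]: bad value
```

```bash
cat >> h.py <<'E'
def wristpots(pts,save=None):
    """pts: name->(xyz mid). silhouette centroid at mid height and rim ellipse at rim height"""
    m=imaging.camera_model('wrist');im=imaging.get_image('wrist')
    if save: cv2.imwrite(save,im)
    for n,p in pts.items():
        u=proj(m,p);print(n,'expected px',u.round(1))
        try:
            c,r,h=blob(im,tuple(int(v) for v in u));print('  blob',np.round(c,1),r,'->',onz(m,c,p[2]).round(4))
        except Exception as e: print('  none',e)
E
python3 - <<'E'
from h import *
s=readout.state();print(s['time_s'],s['eef_pos'].round(4))
wristpots({'M':[.511,-.290,.0375],'L':[.488,-.085,.0225],'S':[.646,-.158,.0525]},'pics/w1.png')
E
```

```text
0.1 [ 0.2671 -0.5648  0.2308]
M expected px [  66.  -268.8]
  blob [271.6 166.4] (0, 0, 512, 369) -> [ 0.2712 -0.5836  0.0375]
L expected px [-203.4 -375.1]
  blob [271.6 166.4] (0, 0, 512, 369) -> [ 0.268  -0.586   0.0225]
S expected px [-132.2 -777.1]
  none attempt to get argmax of an empty sequence
```

View pics/w1.png

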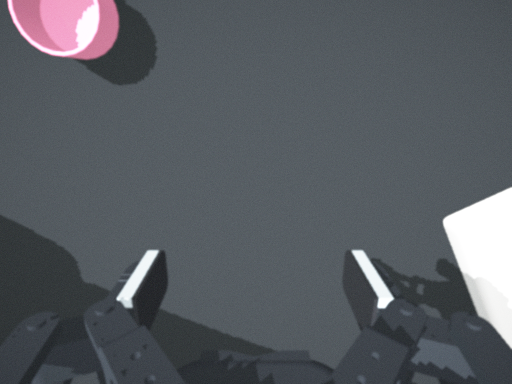

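The move was refused because the rows lacked roll. The picture shows only the fingers and a pink pot at (65,25).

>>> arm_command(series=[{"tx":4.5,"ty":-1.9,"tz":-0.3,"roll":0},{"tx":9,"ty":-3.8,"tz":-0.6,"roll":0},{"tx":13.5,"ty":-5.7,"tz":-1,"roll":0},{"tx":18,"ty":-7.6,"tz":-1.3,"roll":0},{"tx":22.5,"ty":-9.5,"tz":-1.6,"roll":0},{"tx":27,"ty":-11.4,"tz":-1.9,"roll":0},{"tx":30.5,"ty":-13,"tz":-1.9,"roll":0},{"tx":33.8,"ty":-14.4,"tz":-1.9,"roll":0}], grip=0)

```text
time_s: 0.95
eef_pos: [0.5123, -0.2884, 0.2503]
eef_rot: [-3.065, -0.69, -0.0]
contact_force: [0.6, -0.9, 0.2]
gripper_width: 1.001
finger_force: 0.0
```

```bash
python3 - <<'E'
from h import *
s=readout.state();print(s['time_s'],s['eef_pos'].round(4))
wristpots({'M':[.511,-.290,.0375],'L':[.488,-.085,.0225],'S':[.646,-.158,.0525]},'pics/w2.png')
E
```

```text
0.95 [ 0.5123 -0.2884  0.2503]
M expected px [255.4 160.2]
  blob [254.  161.3] (225, 126, 59, 71) -> [ 0.509  -0.289   0.0375]
L expected px [ 86.3 100.4]
  blob [80.7 96.8] (33, 53, 98, 90) -> [ 0.4892 -0.0781  0.0225]
S expected px [190.6 -20.7]
  none attempt to get argmax of an empty sequence
```

View pics/w2.png

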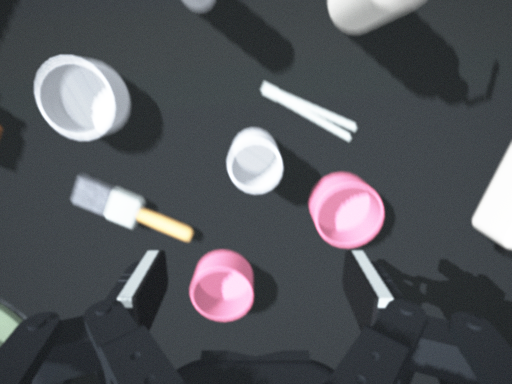

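Wrist view: the middle pot is at (254,161), almost under the TCP. The widest pot is at (81,97), and the pink pots are clear of the fingers. Descending.

>>> arm_command(series=[{"tx":-0.2,"ty":0,"tz":4,"roll":0},{"tx":-0.2,"ty":0,"tz":8,"roll":0},{"tx":-0.2,"ty":0,"tz":12,"roll":0},{"tx":-0.2,"ty":0,"tz":15.5,"roll":0},{"tx":-0.2,"ty":0,"tz":18,"roll":0},{"tx":-0.2,"ty":0,"tz":20,"roll":0},{"tx":-0.2,"ty":0,"tz":20.8,"roll":0},{"tx":-0.2,"ty":0,"tz":20.8,"roll":0}], grip=0)

```text
time_s: 1.8
eef_pos: [0.5088, -0.291, 0.0415]
eef_rot: [-3.064, -0.688, 0.002]
contact_force: [-0.1, -0.6, 0.7]
gripper_width: 1.001
finger_force: 0.0
```

>>> arm_command(series=[{"tx":0,"ty":0,"tz":0,"roll":0},{"tx":0,"ty":0,"tz":0,"roll":0},{"tx":0,"ty":0,"tz":0,"roll":0},{"tx":0,"ty":0,"tz":0,"roll":0},{"tx":0,"ty":0,"tz":0,"roll":0},{"tx":0,"ty":0,"tz":0,"roll":0},{"tx":0,"ty":0,"tz":0,"roll":0},{"tx":0,"ty":0,"tz":0,"roll":0}], grip=255)

```text
time_s: 2.6
eef_pos: [0.51, -0.2914, 0.0436]
eef_rot: [3.064, 0.688, 0.002]
contact_force: [-0.4, 0.6, 7.4]
gripper_width: 0.65
finger_force: 63.2
```

>>> arm_command(series=[{"tx":0,"ty":0,"tz":-1,"roll":0},{"tx":0,"ty":0,"tz":-3,"roll":0},{"tx":0,"ty":0,"tz":-6,"roll":0},{"tx":0,"ty":0,"tz":-9,"roll":0},{"tx":0,"ty":0,"tz":-12,"roll":0},{"tx":0,"ty":0,"tz":-12,"roll":0}])

```text
time_s: 3.2
eef_pos: [0.511, -0.2921, 0.1672]
eef_rot: [3.061, 0.687, 0.008]
contact_force: [0.4, -0.4, -1.4]
gripper_width: 0.65
finger_force: 63.9
```

```bash
python3 - <<'E'
from h import *
s=readout.state();print(s['time_s'],s['eef_pos'].round(4))
mt,ms=imaging.camera_model('top'),imaging.camera_model('scene')
t,sc,w,mw=imaging.get_image('top'),imaging.get_image('scene'),imaging.get_image('wrist'),imaging.camera_model('wrist')
cv2.imwrite('pics/w3.png',w);cv2.imwrite('pics/t3.png',t);cv2.imwrite('pics/s3.png',sc)
print('over L',tool([.488,-.0845,s['eef_pos'][2]]))
E
```

```text
3.2 [ 0.511  -0.2921  0.1672]
over L [  6.92 -19.59  -0.46]
```

View pics/w3.png

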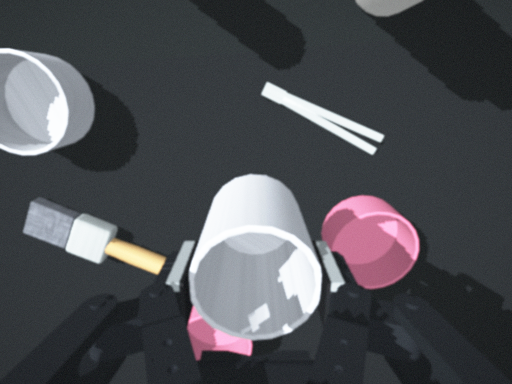

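The middle pot is held upright between the pads, with its rim at (256,280). I'll move beside the wide pot and measure it ahead of the fingers.

>>> arm_command(series=[{"tx":0,"ty":-3,"tz":-0.5,"roll":0},{"tx":0,"ty":-7,"tz":-1,"roll":0},{"tx":0,"ty":-11,"tz":-1,"roll":0},{"tx":0,"ty":-15,"tz":-1,"roll":0},{"tx":0,"ty":-18,"tz":-1,"roll":0},{"tx":0,"ty":-19.6,"tz":-1,"roll":0},{"tx":0,"ty":-19.6,"tz":-1,"roll":0},{"tx":0,"ty":-19.6,"tz":-1,"roll":0}])

```text
time_s: 4.15
eef_pos: [0.4255, -0.1141, 0.172]
eef_rot: [-3.065, -0.689, 0.001]
contact_force: [0.2, -0.7, -0.9]
gripper_width: 0.653
finger_force: 64.2
```

```bash
python3 - <<'E'
from h import *
s=readout.state();print(s['time_s'],s['eef_pos'].round(4),s['eef_rot'])
wristpots({'L':[.488,-.085,.0225]},'pics/w4.png')
m=imaging.camera_model('wrist')
for zz in(.19,.20,.21):print(zz,tool(onz(imaging.camera_model('wrist'),(256,280),zz+.01)))
E
```

```text
4.15 [ 0.4255 -0.1141  0.172 ] [-3.06495038e+00 -6.88977670e-01  9.69687428e-04]
L expected px [255.1 100.1]
  blob [256.1 100.3] (205, 48, 103, 106) -> [ 0.4882 -0.086   0.0225]
0.19 [ 0.18  0.07 -2.8 ]
0.2 [ 0.88  0.06 -3.8 ]
0.21 [ 1.58  0.06 -4.8 ]
```

View pics/w4.png

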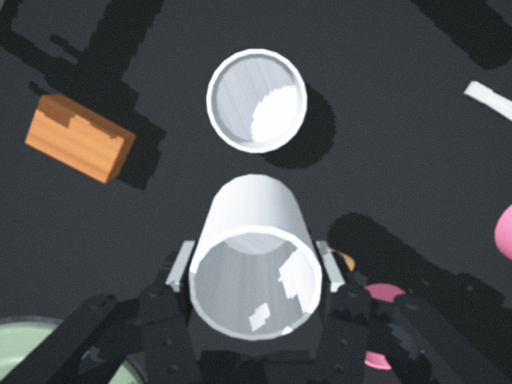

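The wide pot in the wrist view is at (256,100), giving (0.488,-0.086), which matches the top and scene views. Moving over it and lowering.

>>> arm_command(series=[{"tx":3,"ty":0,"tz":0,"roll":0},{"tx":5.5,"ty":0.1,"tz":0,"roll":0},{"tx":6.6,"ty":0.1,"tz":1,"roll":0},{"tx":6.6,"ty":0.1,"tz":3,"roll":0},{"tx":6.6,"ty":0.1,"tz":5,"roll":0},{"tx":6.6,"ty":0.1,"tz":6.5,"roll":0},{"tx":6.6,"ty":0.1,"tz":7,"roll":0},{"tx":6.6,"ty":0.1,"tz":7,"roll":0}])

```text
time_s: 5.0
eef_pos: [0.4851, -0.0871, 0.1015]
eef_rot: [-3.065, -0.687, 0.003]
contact_force: [0.0, 0.5, -0.4]
gripper_width: 0.651
finger_force: 64.1
```

>>> arm_command(series=[{"tx":0,"ty":0,"tz":1,"roll":0},{"tx":0,"ty":0,"tz":2,"roll":0},{"tx":0,"ty":0,"tz":3,"roll":0},{"tx":0,"ty":0,"tz":4,"roll":0},{"tx":0,"ty":0,"tz":4.6,"roll":0},{"tx":0,"ty":0,"tz":5,"roll":0},{"tx":0,"ty":0,"tz":5,"roll":0}])

```text
time_s: 5.7
eef_pos: [0.4855, -0.0866, 0.0518]
eef_rot: [-3.065, -0.689, 0.001]
contact_force: [-0.5, -0.0, -1.1]
gripper_width: 0.655
finger_force: 64.1
```

```bash
python3 - <<'E'
from h import *
s=readout.state();print(s['time_s'],s['eef_pos'].round(4),s['contact_force'],tool([.4882-.0027,-.0857-.0013,.048]))
cv2.imwrite('pics/w5.png',imaging.get_image('wrist'));cv2.imwrite('pics/s5.png',imaging.get_image('scene'))
E
```

```text
5.7 [ 0.4855 -0.0866  0.0518] [-0.50828688 -0.04026635 -1.1352455 ] [-0.01  0.04  0.38]
```

>>> arm_command(series=[{"tx":0,"ty":0,"tz":0.2,"roll":0},{"tx":0,"ty":0,"tz":0.4,"roll":0},{"tx":0,"ty":0,"tz":0.4,"roll":0}])

```text
time_s: 6.1
eef_pos: [0.4857, -0.0867, 0.0482]
eef_rot: [-3.065, -0.688, 0.0]
contact_force: [-0.7, -0.3, -1.0]
gripper_width: 0.65
finger_force: 64.1
```

>>> arm_command(series=[{"tx":0,"ty":0,"tz":0.1,"roll":0},{"tx":0,"ty":0,"tz":0.1,"roll":0}])

```text
time_s: 6.3
eef_pos: [0.4858, -0.0866, 0.0476]
eef_rot: [3.065, 0.688, 0.0]
contact_force: [-2.3, 0.8, 8.7]
gripper_width: 0.65
finger_force: 64.9
```

>>> arm_command(series=[{"tx":0,"ty":0,"tz":0,"roll":0},{"tx":0,"ty":0,"tz":0,"roll":0},{"tx":0,"ty":0,"tz":0,"roll":0},{"tx":0,"ty":0,"tz":0,"roll":0},{"tx":0,"ty":0,"tz":0,"roll":0},{"tx":0,"ty":0,"tz":0,"roll":0}], grip=0)

```text
time_s: 6.9
eef_pos: [0.4857, -0.0867, 0.0473]
eef_rot: [-3.065, -0.688, -0.0]
contact_force: [-0.5, -0.8, -0.7]
gripper_width: 1.002
finger_force: 0.0
```

>>> arm_command(series=[{"tx":0,"ty":0,"tz":-2,"roll":0},{"tx":0,"ty":0,"tz":-6,"roll":0},{"tx":0,"ty":0,"tz":-10,"roll":0},{"tx":0,"ty":0,"tz":-14,"roll":0},{"tx":0,"ty":0,"tz":-18,"roll":0},{"tx":0,"ty":0,"tz":-20,"roll":0},{"tx":0,"ty":0,"tz":-20,"roll":0}])

```text
time_s: 7.6
eef_pos: [0.4868, -0.0869, 0.2501]
eef_rot: [3.064, 0.688, 0.007]
contact_force: [0.1, -0.4, -0.6]
gripper_width: 0.999
finger_force: 0.0
```

```bash
python3 - <<'E'
from h import *
s=readout.state();print(s['time_s'],s['eef_pos'].round(4),s['contact_force'])
wristpots({'LM':[.4882,-.0857,.06],'S':[.646,-.158,.0525]},'pics/w6.png')
print(tool([.646-.06,-.158-.02,.25]))
E
```

```text
7.6 [ 0.4868 -0.0869  0.2501] [ 0.11737239 -0.40062656 -0.58407749]
LM expected px [253.8 162.4]
  blob [253.4 157.5] (216, 118, 76, 79) -> [ 0.4931 -0.083   0.06  ]
S expected px [384.6  52.9]
  blob [392.2  49. ] (348, 18, 86, 58) -> [ 0.6524 -0.1629  0.0525]
[ 5.14 12.52 -0.15]
```

View pics/w6.png

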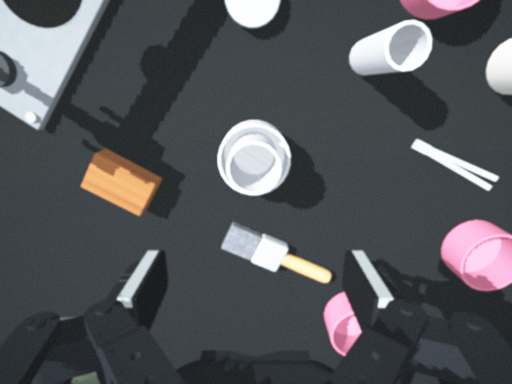

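The middle pot is seated in the wide pot: its rim is at (253,165), concentric with it. The small pot's rim is at (410,45). Moving over the small pot.

>>> arm_command(series=[{"tx":2.5,"ty":3,"tz":0,"roll":0},{"tx":5,"ty":6,"tz":0,"roll":0},{"tx":7.5,"ty":9,"tz":0,"roll":0},{"tx":10,"ty":12,"tz":0,"roll":0},{"tx":11.5,"ty":13.3,"tz":0,"roll":0},{"tx":11.5,"ty":13.3,"tz":0,"roll":0},{"tx":11.5,"ty":13.3,"tz":0,"roll":0}])

```text
time_s: 8.35
eef_pos: [0.6458, -0.1574, 0.2455]
eef_rot: [-3.064, -0.688, 0.004]
contact_force: [-0.1, 0.5, 0.5]
gripper_width: 0.999
finger_force: 0.0
```

```bash
cat >> h.py <<'E'
def rim(im,c,rp,lo=.6,hi=1.5):
    """fit ellipses to edge contours near px c with radius about rp"""
    g=cv2.cvtColor(im,cv2.COLOR_BGR2GRAY);out=[]
    for th in(60,80,100,120):
        cs,_=cv2.findContours((g>th).astype(np.uint8),cv2.RETR_LIST,cv2.CHAIN_APPROX_NONE)
        for k in cs:
            if len(k)<20: continue
            e=cv2.fitEllipse(k)
            if np.hypot(e[0][0]-c[0],e[0][1]-c[1])<rp and lo*rp<min(e[1])/2 and max(e[1])/2<hi*rp: out.append((th,np.round(e[0],1),np.round(e[1],1)))
    return out
E
python3 - <<'E'
from h import *
s=readout.state();print(s['time_s'],s['eef_pos'].round(4))
m=imaging.camera_model('wrist')
wristpots({'S':[.648,-.158,.0525]},'pics/w7.png')
u=proj(m,[.648,-.160,.105]);print('rim px',u)
for r in rim(cv2.imread('pics/w7.png'),u,22):print(r,onz(m,r[1],.105).round(4))
E
```

```text
8.35 [ 0.6458 -0.1574  0.2455]
S expected px [256.2 160.8]
  blob [254.1 166.6] (232, 135, 45, 61) -> [ 0.6409 -0.1588  0.0525]
rim px [258.22965083 174.62054375]
(60, array([253.8, 166.5]), array([43.8, 62.9])) [ 0.6534 -0.1528  0.105 ]
(80, array([254.1, 166.9]), array([42.4, 60.9])) [ 0.6532 -0.1532  0.105 ]
(100, array([254.1, 166.8]), array([41.7, 60.3])) [ 0.6533 -0.1532  0.105 ]
(120, array([254., 167.]), array([41.2, 59.7])) [ 0.653  -0.1532  0.105 ]
```

View pics/w7.png

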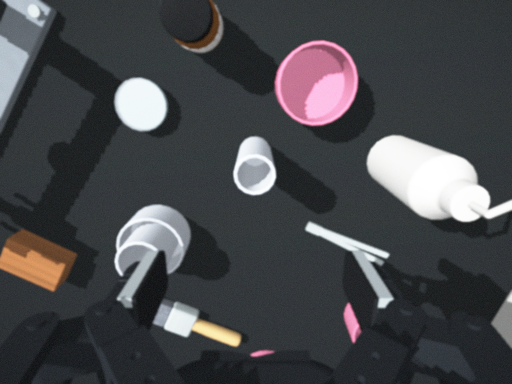

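Small pot's rim is at about (254,176), directly under the TCP within ~1 mm. No more pictures can be viewed, so from here I'll go by measurements only. Descending and grasping.

>>> arm_command(series=[{"tx":-0.1,"ty":0,"tz":4,"roll":0},{"tx":-0.1,"ty":0,"tz":8,"roll":0},{"tx":-0.1,"ty":0,"tz":12,"roll":0},{"tx":-0.1,"ty":0,"tz":15,"roll":0},{"tx":-0.1,"ty":0,"tz":16.5,"roll":0},{"tx":-0.1,"ty":0,"tz":17.3,"roll":0},{"tx":-0.1,"ty":0,"tz":17.3,"roll":0},{"tx":-0.1,"ty":0,"tz":17.3,"roll":0}], grip=0)

```text
time_s: 9.2
eef_pos: [0.6463, -0.1583, 0.0757]
eef_rot: [3.065, 0.688, 0.003]
contact_force: [0.5, 0.2, 0.7]
gripper_width: 1.002
finger_force: 0.0
```

>>> arm_command(series=[{"tx":0,"ty":0,"tz":0,"roll":0},{"tx":0,"ty":0,"tz":0,"roll":0},{"tx":0,"ty":0,"tz":0,"roll":0},{"tx":0,"ty":0,"tz":0,"roll":0},{"tx":0,"ty":0,"tz":0,"roll":0},{"tx":0,"ty":0,"tz":0,"roll":0},{"tx":0,"ty":0,"tz":0,"roll":0},{"tx":0,"ty":0,"tz":0,"roll":0}], grip=255)

```text
time_s: 10.0
eef_pos: [0.646, -0.158, 0.0751]
eef_rot: [3.065, 0.688, 0.002]
contact_force: [-1.1, 1.4, 8.3]
gripper_width: 0.457
finger_force: 59.8
```

>>> arm_command(series=[{"tx":0,"ty":0,"tz":-1,"roll":0},{"tx":0,"ty":0,"tz":-3,"roll":0},{"tx":0,"ty":0,"tz":-6,"roll":0},{"tx":0,"ty":0,"tz":-9,"roll":0},{"tx":0,"ty":0,"tz":-13,"roll":0},{"tx":0,"ty":0,"tz":-15,"roll":0},{"tx":0,"ty":0,"tz":-15,"roll":0},{"tx":0,"ty":0,"tz":-15,"roll":0}])

```text
time_s: 10.8
eef_pos: [0.6455, -0.1582, 0.2246]
eef_rot: [3.065, 0.688, 0.001]
contact_force: [-0.6, 0.5, -0.4]
gripper_width: 0.451
finger_force: 60.3
```

```bash
python3 - <<'E'
from h import *
s=readout.state();print(s['time_s'],s['eef_pos'].round(4))
mt,ms=imaging.camera_model('top'),imaging.camera_model('scene')
w,mw=imaging.get_image('wrist'),imaging.camera_model('wrist');cv2.imwrite('pics/w8.png',w)
z=s['eef_pos'][2]+.031;u=proj(mw,[*s['eef_pos'][:2],z]);print('held rim exp',u)
for r in rim(w,u,45,.5,1.6):print(r,tool(onz(mw,r[1],z)))
# medium rim from w6 pose unavailable: use top view
t=imaging.get_image('top');cv2.imwrite('pics/t8.png',t)
u=proj(mt,[.488,-.086,.079]);print('M rim exp top',u)
for r in rim(t,u,12,.5,1.7):print(r,onz(mt,r[1],.079).round(4))
print('to L back 7cm',tool([.4882-.063,-.0857-.03,s['eef_pos'][2]]))
E
```

```text
10.8 [ 0.6455 -0.1582  0.2246]
held rim exp [254.80704775 288.57022368]
M rim exp top [256.39457774 239.37600717]
to L back 7cm [-18.07 -13.23  -0.09]
```

>>> arm_command(series=[{"tx":-3,"ty":-2.2,"tz":0,"roll":0},{"tx":-6,"ty":-4.4,"tz":0,"roll":0},{"tx":-9,"ty":-6.6,"tz":0,"roll":0},{"tx":-12,"ty":-8.8,"tz":0,"roll":0},{"tx":-15,"ty":-11,"tz":0,"roll":0},{"tx":-17,"ty":-12.5,"tz":0,"roll":0},{"tx":-18.1,"ty":-13.2,"tz":0,"roll":0},{"tx":-18.1,"ty":-13.2,"tz":0,"roll":0}])

```text
time_s: 11.7
eef_pos: [0.4246, -0.1163, 0.2242]
eef_rot: [-3.065, -0.688, 0.001]
contact_force: [0.3, -0.4, -0.9]
gripper_width: 0.449
finger_force: 60.5
```

>>> arm_command(series=[{"tx":0,"ty":0,"tz":0,"roll":0},{"tx":0,"ty":0,"tz":0,"roll":0}])

```text
time_s: 11.9
eef_pos: [0.4265, -0.1163, 0.2241]
eef_rot: [-3.065, -0.688, -0.0]
contact_force: [-0.1, -0.4, -1.7]
gripper_width: 0.459
finger_force: 60.5
```

```bash
python3 - <<'E'
from h import *
s=readout.state();print(s['time_s'],s['eef_pos'].round(4),tool([.4882,-.0857,.2]))
m=imaging.camera_model('wrist');w=imaging.get_image('wrist');cv2.imwrite('pics/w9.png',w)
g=cv2.cvtColor(w,cv2.COLOR_BGR2GRAY)
for n,p,rp in(('M',[.4882,-.0857,.079],28),('L',[.4882,-.0857,.045],38),('held',[*s['eef_pos'][:2],s['eef_pos'][2]+.03],45)):
    u=proj(m,p);print(n,u.round(1))
    e=cv2.Canny(g,40,100);cs,_=cv2.findContours(e,cv2.RETR_LIST,cv2.CHAIN_APPROX_NONE)
    for k in cs:
        if len(k)<50: continue
        q=cv2.fitEllipse(k)
        if np.hypot(q[0][0]-u[0],q[0][1]-u[1])<.8*rp and .5*rp<min(q[1])/2 and max(q[1])/2<2*rp: print(' ',len(k),np.round(q[0],1),np.round(q[1],1),onz(m,q[0],p[2]).round(4))
for a,b,c in(((proj(m,[.4882,-.0857,.079])),50,'x'),):
    v=int(a[1]);print(v,[int(x) for x in g[v,190:325:2]]);x=int(a[0]);print(x,[int(y) for y in g[max(0,v-60):v+65:2,x]])
E
```

```text
11.9 [ 0.4265 -0.1163  0.2241] [ 6.88 -0.13  2.41]
M [253.1 100.6]
  108 [270.5 113.6] [29.7 53.1] [ 0.4847 -0.1048  0.079 ]
  111 [269.6 112.6] [32.4 54.7] [ 0.4851 -0.1037  0.079 ]
  407 [252.1  99.2] [48.2 52.3] [ 0.4889 -0.0844  0.079 ]
  156 [251.3  99.8] [51.8 57.3] [ 0.4881 -0.084   0.079 ]
  158 [256.   90.1] [43.6 60.9] [ 0.4974 -0.0842  0.079 ]
  265 [253.5  98.5] [68.8 74. ] [ 0.49   -0.0852  0.079 ]
  311 [253.5  98.4] [75.6 79.3] [ 0.49   -0.0852  0.079 ]
  244 [253.2  98.1] [84.7 88.2] [ 0.4902 -0.0848  0.079 ]
  248 [253.2  98. ] [85.2 88.7] [ 0.4902 -0.0848  0.079 ]
L [253.3  98.9]
  407 [252.1  99.2] [48.2 52.3] [ 0.4874 -0.0847  0.045 ]
  156 [251.3  99.8] [51.8 57.3] [ 0.4866 -0.0843  0.045 ]
  158 [256.   90.1] [43.6 60.9] [ 0.497  -0.0845  0.045 ]
  265 [253.5  98.5] [68.8 74. ] [ 0.4887 -0.0857  0.045 ]
  311 [253.5  98.4] [75.6 79.3] [ 0.4887 -0.0856  0.045 ]
  244 [253.2  98.1] [84.7 88.2] [ 0.4889 -0.0852  0.045 ]
  248 [253.2  98. ] [85.2 88.7] [ 0.4889 -0.0852  0.045 ]
held [254.3 286.3]
  451 [251.  282.3] [65.  71.8] [ 0.4278 -0.1141  0.2541]
  626 [260.3 252.2] [113.5 140.1] [ 0.4427 -0.1114  0.2541]
100 [71, 73, 69, 71, 71, 75, 73, 77, 68, 76, 87, 252, 255, 195, 178, 240, 255, 252, 184, 175, 196, 231, 232, 233, 234, 231, 232, 233, 232, 229, 227, 230, 231, 232, 233, 233, 231, 230, 234, 231, 233, 232, 232, 217, 210, 248, 255, 255, 234, 196, 172, 198, 211, 89, 46, 43, 47, 43, 46, 46, 46, 45, 50, 67, 71, 72, 72, 73]
253 [68, 68, 70, 68, 72, 75, 68, 143, 255, 249, 177, 212, 227, 228, 251, 255, 243, 189, 230, 235, 233, 235, 232, 231, 232, 232, 231, 233, 232, 234, 230, 227, 230, 233, 234, 232, 230, 232, 232, 234, 233, 228, 195, 203, 241, 249, 255, 255, 247, 252, 255, 203, 73, 72, 71, 75, 74, 70, 70, 70, 74, 71, 72]
```

>>> arm_command(series=[{"tx":3,"ty":0,"tz":0,"roll":0},{"tx":5.5,"ty":-0.1,"tz":0,"roll":0},{"tx":6.75,"ty":-0.1,"tz":0,"roll":0},{"tx":6.75,"ty":-0.1,"tz":2,"roll":0},{"tx":6.75,"ty":-0.1,"tz":4,"roll":0},{"tx":6.75,"ty":-0.1,"tz":5.5,"roll":0},{"tx":6.75,"ty":-0.1,"tz":6,"roll":0},{"tx":6.75,"ty":-0.1,"tz":6,"roll":0}])

```text
time_s: 12.75
eef_pos: [0.4859, -0.0866, 0.1638]
eef_rot: [-3.065, -0.688, 0.002]
contact_force: [0.4, -0.9, -0.5]
gripper_width: 0.453
finger_force: 60.5
```

```bash
python3 - <<'E'
from h import *
s=readout.state();print(s['time_s'],s['eef_pos'].round(4),'target off',tool([.4265+.904*.0675-.428*.001,-.1163+.428*.0675+.904*.001,.083]))
E
```

```text
12.75 [ 0.4859 -0.0866  0.1638] target off [0.12 0.05 8.08]
```

>>> arm_command(series=[{"tx":0,"ty":0,"tz":0.8,"roll":0},{"tx":0,"ty":0,"tz":1.4,"roll":0},{"tx":0,"ty":0,"tz":2,"roll":0},{"tx":0,"ty":0,"tz":2.5,"roll":0},{"tx":0,"ty":0,"tz":2.5,"roll":0}])

```text
time_s: 13.25
eef_pos: [0.4858, -0.0864, 0.1387]
eef_rot: [-3.065, -0.688, 0.002]
contact_force: [-0.9, 0.6, -1.2]
gripper_width: 0.455
finger_force: 60.5
```

>>> arm_command(series=[{"tx":0.05,"ty":0,"tz":1,"roll":0},{"tx":0.05,"ty":0,"tz":2,"roll":0},{"tx":0.05,"ty":0,"tz":3,"roll":0},{"tx":0.05,"ty":0,"tz":4,"roll":0},{"tx":0.05,"ty":0,"tz":4.8,"roll":0},{"tx":0.05,"ty":0,"tz":5.2,"roll":0},{"tx":0.05,"ty":0,"tz":5.2,"roll":0}])

```text
time_s: 13.95
eef_pos: [0.4863, -0.0861, 0.0867]
eef_rot: [-3.065, -0.688, 0.001]
contact_force: [0.2, 0.2, -0.5]
gripper_width: 0.455
finger_force: 60.5
```

>>> arm_command(series=[{"tx":0,"ty":0,"tz":0.15,"roll":0},{"tx":0,"ty":0,"tz":0.25,"roll":0},{"tx":0,"ty":0,"tz":0.25,"roll":0}])

```text
time_s: 14.25
eef_pos: [0.4867, -0.0862, 0.0849]
eef_rot: [3.065, 0.688, 0.0]
contact_force: [0.4, 0.7, -0.7]
gripper_width: 0.452
finger_force: 60.5
```

>>> arm_command(series=[{"tx":0,"ty":0,"tz":0.15,"roll":0},{"tx":0,"ty":0,"tz":0.15,"roll":0}])

```text
time_s: 14.45
eef_pos: [0.4866, -0.0863, 0.0833]
eef_rot: [-3.065, -0.688, -0.0]
contact_force: [0.1, 0.8, -0.9]
gripper_width: 0.454
finger_force: 60.5
```

>>> arm_command(series=[{"tx":0,"ty":0,"tz":0.1,"roll":0},{"tx":0,"ty":0,"tz":0.1,"roll":0}])

```text
time_s: 14.65
eef_pos: [0.4871, -0.0861, 0.083]
eef_rot: [3.065, 0.688, 0.002]
contact_force: [-3.7, 1.8, 15.7]
gripper_width: 0.453
finger_force: 62.0
```

Contact with the floor at the expected height. Releasing and retreating.

>>> arm_command(series=[{"tx":0,"ty":0,"tz":0,"roll":0},{"tx":0,"ty":0,"tz":0,"roll":0},{"tx":0,"ty":0,"tz":0,"roll":0},{"tx":0,"ty":0,"tz":0,"roll":0},{"tx":0,"ty":0,"tz":0,"roll":0},{"tx":0,"ty":0,"tz":0,"roll":0}], grip=0)

```text
time_s: 15.25
eef_pos: [0.4866, -0.0862, 0.0823]
eef_rot: [-3.065, -0.688, 0.0]
contact_force: [-0.1, -0.2, -0.1]
gripper_width: 0.996
finger_force: 0.0
```

>>> arm_command(series=[{"tx":0,"ty":0,"tz":-2,"roll":0},{"tx":0,"ty":0,"tz":-6,"roll":0},{"tx":0,"ty":0,"tz":-10,"roll":0},{"tx":0,"ty":0,"tz":-14,"roll":0},{"tx":0,"ty":0,"tz":-18,"roll":0},{"tx":0,"ty":0,"tz":-20,"roll":0},{"tx":0,"ty":0,"tz":-20,"roll":0}])

```text
time_s: 15.95
eef_pos: [0.4876, -0.0864, 0.285]
eef_rot: [3.064, 0.688, 0.007]
contact_force: [0.4, -0.0, -0.6]
gripper_width: 1.0
finger_force: 0.0
```

```bash
python3 - <<'E'
from h import *
s=readout.state();print(s['time_s'],s['eef_pos'].round(4))
mt,ms=imaging.camera_model('top'),imaging.camera_model('scene')
sc=imaging.get_image('scene');w=imaging.get_image('wrist');mw=imaging.camera_model('wrist');cv2.imwrite('pics/s10.png',sc);cv2.imwrite('pics/w10.png',w)
c,r,h=blob(sc,tuple(int(v) for v in proj(ms,[.488,-.086,.06])));top=h[h[:,0,1].argmin(),0]
print('scene blob',r,'top pt',top,'expected S top back edge',proj(ms,[.488-.02*.75,-.086+.02*.6,.113]).round(1))
g=cv2.cvtColor(w,cv2.COLOR_BGR2GRAY);cs,_=cv2.findContours(cv2.Canny(g,40,100),cv2.RETR_LIST,cv2.CHAIN_APPROX_NONE)
u=proj(mw,[.488,-.086,.113]);print(u)
for k in cs:
    if len(k)<50: continue
    q=cv2.fitEllipse(k)
    if np.hypot(*(np.array(q[0])-u))<30 and min(q[1])>25 and max(q[1])<120: print(len(k),np.round(q[0],1),np.round(q[1],1),[onz(mw,q[0],z)[:2].round(4).tolist() for z in(.113,.079,.045)])
print('to tab',tool([.452,.2165,.28]))
E
```

```text
15.95 [ 0.4876 -0.0864  0.285 ]
scene blob (207, 171, 32, 45) top pt [220 171] expected S top back edge [221.9 173.4]
[254.9691059  166.73332505]
230 [252.4 164.2] [39.5 50. ] [[0.4893, -0.0824], [0.4815, -0.0858], [0.4736, -0.0893]]
146 [250.5 153.6] [42.2 50.6] [[0.4986, -0.0759], [0.4918, -0.0786], [0.485, -0.0813]]
240 [254.3 154.1] [59.8 61.3] [[0.4998, -0.0797], [0.4931, -0.0828], [0.4864, -0.0859]]
191 [254.  151.8] [67.5 69.9] [[0.5019, -0.0784], [0.4954, -0.0814], [0.4889, -0.0843]]
195 [254.1 151.8] [68.  70.5] [[0.5019, -0.0784], [0.4954, -0.0814], [0.4889, -0.0844]]
to tab [  9.83 -28.84   0.21]
```

>>> arm_command(series=[{"tx":1,"ty":-3.5,"tz":0,"roll":5},{"tx":2.2,"ty":-7,"tz":0,"roll":10},{"tx":3.5,"ty":-11,"tz":0,"roll":15},{"tx":5,"ty":-15,"tz":0,"roll":20},{"tx":6.5,"ty":-19,"tz":0,"roll":25},{"tx":7.8,"ty":-23,"tz":0,"roll":30},{"tx":8.8,"ty":-26,"tz":0,"roll":34},{"tx":9.8,"ty":-28.8,"tz":0,"roll":36}])

```text
time_s: 16.85
eef_pos: [0.451, 0.2175, 0.2809]
eef_rot: [3.127, -0.295, -0.003]
contact_force: [0.8, -0.5, 0.6]
gripper_width: 0.999
finger_force: 0.0
```

>>> arm_command(series=[{"tx":0,"ty":0,"tz":0,"roll":0},{"tx":0,"ty":0,"tz":0,"roll":0},{"tx":0,"ty":0,"tz":0,"roll":0}])

```text
time_s: 17.15
eef_pos: [0.452, 0.2149, 0.2816]
eef_rot: [3.127, -0.293, -0.002]
contact_force: [0.2, -0.3, 0.2]
gripper_width: 0.997
finger_force: 0.0
```

```bash
python3 - <<'E'
from h import *
s=readout.state();print(s['time_s'],s['eef_pos'].round(4));M=R.from_rotvec(s['eef_rot']).as_matrix();print('yaw',np.degrees(np.arctan2(M[1,0],M[0,0])))
m=imaging.camera_model('wrist');w=imaging.get_image('wrist');cv2.imwrite('pics/w11.png',w)
u=proj(m,[.452,.2165,.218]);print('tab top px',u,'grip',proj(m,[.452,.2165,.195]),'head',proj(m,[.452,.2165,.173]))
g=cv2.cvtColor(w,cv2.COLOR_BGR2GRAY)
x,y=int(u[0]),int(u[1])
b=g[max(0,y-72):y+72,x-96:x+96]
print(y-72,x-96)
for row in cv2.resize(b,(48,36),interpolation=cv2.INTER_AREA): print(''.join(' .:-=+*#%@'[int(v)*10//256] for v in row))
E
```

```text
17.15 [0.452  0.2149 0.2816]
yaw -10.72241883042838
tab top px [251.87788616 206.40859507] grip [252.10897256 195.50014682] head [252.29445334 186.74451452]
134 155
:::::::::::*%%@@@@@@@@@@@@*#%%%%%%%#.:::::::::::
:::::::::::*%%@@@%@@@@@@@@++*%%%%%%#..:::::::...
:::::::::::+%%%@#++#@@@@@@+==+%##%%*............
:::::::::::+%%@%+==+@@@@@@+===+++++=............
:::::::::::=%%%%##############+++++=............
:::::::::::=@@%%%%%%%%%%%%%%%%#%%%%+.::::::::...
:::::::::::=%%*#%%%%%%%%%%%%%%#%%%%+.:::::::::::
:::::::::::=%#*##%%%###%%%%##%#%%%%+.::::::.::..
:::::::::::+%%%%%%%%%%%%%%%%%+#%@@#=.:::::::...:
:::::::::::*@@@@@@@@@%%#%@%@@+#%@@%=.:::::::::::
:::::::::::+@@@@@@@@@=::-####+*%%%%=::::::::::::
:::::::::::+@@@@@@@@@-::-####+-----:::::::::::::
:::::::::::+@@@@@@@@@:::-###*+-:::::::::::::::::
:::::::::::=@@@@@@@%*:::-+##*+-:::::::::::::::::
:::::::::::=@@@@@@@+======*#*+-:::::::::::::::::
:::::::::::-@@@@@@@+======*#*+-:::::::::::::::::
:::::::::::-@@@@@@@*======###+-:::::::::::::::::
:::::::::::-%@@@@@@*======@@@#-:::::::::::::::::
::::::::::::---=%%%+======%%%%-:::::::::::::::::
:::::::::::::::-%%%+======%%%%-:::::::::::::::::
::::::::::::::::==============::::::::::::::::::
:::::::::::::::::::=======::::::::::::::::::::::
::::::::::::::::::::::::::::::::::::::::::::::::
::::::::::::::::::::::::::::::::::::::::::::::::
::::::::::::::::::::::::::::::::::::::::::::::::
::::::::::::::::::::::::::::::::::::::::::::::::
::::::::::::::::::::::::::::::::::::::::::::::::
::::::::::::::::::::::::::::::::::::::::::::::::
::::::::::::::::::::::::::::::::::::::::::::::::
=.::::::::::::::::::::::::::::::::::::::::::::::
:..::::::::::::::::::::::::::::::::::::::::::::.
...::::::::::::::::::::::::::::::::::::::::::::.
........:::::::::::::::::::::::::::::::::::::::.
.........::::::::::::::::::::::::::::::::::::::.
.........::::::::::::::::::::::::::::::::::::::.
........:::::::::::::::::::::::::::::::::::::::.
```

```bash
python3 - <<'E'
from h import *
m=imaging.camera_model('wrist');g=cv2.cvtColor(cv2.imread('pics/w11.png'),cv2.COLOR_BGR2GRAY)
for y in(196,202,208,214,150,180): print(y,[int(v) for v in g[y,196:306:2]])
print([int(v) for v in g[180:232:2,246]])
for px in((246,205.5),):print(onz(m,px,.218),tool(onz(m,px,.218)))
# bar axis: left/right edges
gg=cv2.GaussianBlur(g,(3,3),0)
E
```

```text
196 [70, 66, 67, 173, 251, 251, 251, 251, 251, 251, 250, 251, 251, 251, 251, 251, 251, 249, 153, 115, 116, 116, 117, 118, 115, 118, 119, 121, 119, 115, 119, 116, 171, 187, 186, 188, 186, 155, 140, 135, 94, 66, 67, 67, 67, 67, 72, 66, 65, 63, 71, 64, 65, 67, 68]
202 [65, 68, 64, 154, 250, 250, 250, 250, 250, 249, 250, 250, 250, 250, 249, 250, 249, 247, 161, 120, 118, 115, 119, 119, 115, 116, 117, 121, 113, 120, 119, 151, 240, 243, 241, 243, 248, 212, 167, 145, 88, 72, 65, 66, 69, 68, 62, 64, 65, 66, 71, 64, 65, 62, 69]
208 [69, 67, 69, 66, 68, 72, 68, 70, 69, 66, 71, 166, 225, 219, 221, 222, 222, 211, 144, 118, 117, 111, 114, 120, 117, 113, 114, 118, 119, 116, 117, 131, 213, 221, 218, 222, 222, 223, 220, 183, 89, 71, 64, 69, 69, 65, 71, 70, 67, 68, 66, 69, 66, 67, 70]
214 [65, 68, 64, 71, 70, 67, 68, 67, 67, 70, 69, 103, 176, 189, 193, 194, 194, 186, 139, 117, 116, 113, 113, 118, 115, 113, 117, 117, 117, 117, 118, 129, 186, 196, 193, 193, 192, 197, 192, 149, 78, 68, 67, 71, 65, 63, 64, 70, 67, 69, 69, 65, 70, 66, 68]
150 [68, 71, 81, 204, 229, 227, 230, 230, 229, 231, 227, 184, 157, 150, 152, 154, 150, 151, 147, 155, 175, 185, 186, 189, 185, 188, 183, 181, 183, 181, 169, 154, 144, 145, 146, 145, 143, 147, 142, 142, 137, 146, 145, 143, 142, 144, 142, 142, 142, 143, 131, 68, 42, 44, 45]
180 [68, 69, 84, 238, 251, 251, 251, 250, 251, 251, 250, 251, 251, 251, 250, 251, 250, 251, 251, 251, 251, 226, 81, 62, 60, 57, 61, 60, 66, 155, 186, 185, 191, 187, 187, 186, 190, 167, 135, 134, 99, 70, 69, 68, 68, 67, 68, 68, 73, 67, 69, 69, 64, 70, 69]
[57, 59, 61, 61, 69, 105, 116, 119, 118, 113, 117, 116, 113, 113, 113, 117, 110, 113, 117, 118, 118, 92, 67, 68, 64, 69]
[0.45353777 0.22049515 0.218     ] [ 0.03 -0.58  6.38]
```

>>> arm_command(series=[{"tx":0,"ty":-0.5,"tz":0.5,"roll":0},{"tx":0,"ty":-0.5,"tz":2.5,"roll":0},{"tx":0,"ty":-0.5,"tz":5,"roll":0},{"tx":0,"ty":-0.5,"tz":7.5,"roll":0},{"tx":0,"ty":-0.5,"tz":9,"roll":0},{"tx":0,"ty":-0.5,"tz":9.8,"roll":0},{"tx":0,"ty":-0.5,"tz":10.2,"roll":0},{"tx":0,"ty":-0.5,"tz":10.2,"roll":0}])

```text
time_s: 18.0
eef_pos: [0.4531, 0.2209, 0.1803]
eef_rot: [3.128, -0.293, -0.0]
contact_force: [-0.4, 0.1, -0.6]
gripper_width: 1.001
finger_force: 0.0
```

>>> arm_command(series=[{"tx":0,"ty":0,"tz":0,"roll":0},{"tx":0,"ty":0,"tz":0,"roll":0},{"tx":0,"ty":0,"tz":0,"roll":0},{"tx":0,"ty":0,"tz":0,"roll":0},{"tx":0,"ty":0,"tz":0,"roll":0},{"tx":0,"ty":0,"tz":0,"roll":0},{"tx":0,"ty":0,"tz":0,"roll":0},{"tx":0,"ty":0,"tz":0,"roll":0}], grip=255)

```text
time_s: 18.8
eef_pos: [0.4532, 0.2217, 0.1807]
eef_rot: [-3.127, 0.292, -0.001]
contact_force: [0.0, 5.4, 4.3]
gripper_width: 0.216
finger_force: 58.4
```

The opening of 0.216 (about 18–20 mm) suggests the pads closed on the lip rather than the 12 mm plate. I'll open, go 4.5 mm lower and regrip.

>>> arm_command(series=[{"tx":0,"ty":0,"tz":0,"roll":0},{"tx":0,"ty":0,"tz":0,"roll":0},{"tx":0,"ty":0,"tz":0,"roll":0},{"tx":0,"ty":0,"tz":0,"roll":0},{"tx":0,"ty":0,"tz":0.2,"roll":0},{"tx":0,"ty":0,"tz":0.45,"roll":0},{"tx":0,"ty":0,"tz":0.45,"roll":0}], grip=0)

```text
time_s: 19.5
eef_pos: [0.4528, 0.2208, 0.1754]
eef_rot: [3.128, -0.293, -0.001]
contact_force: [0.0, -0.5, -0.6]
gripper_width: 1.002
finger_force: 0.0
```

>>> arm_command(series=[{"tx":0,"ty":0,"tz":0,"roll":0},{"tx":0,"ty":0,"tz":0,"roll":0},{"tx":0,"ty":0,"tz":0,"roll":0},{"tx":0,"ty":0,"tz":0,"roll":0},{"tx":0,"ty":0,"tz":0,"roll":0},{"tx":0,"ty":0,"tz":0,"roll":0},{"tx":0,"ty":0,"tz":0,"roll":0},{"tx":0,"ty":0,"tz":0,"roll":0}], grip=255)

```text
time_s: 20.3
eef_pos: [0.4531, 0.2217, 0.176]
eef_rot: [-3.127, 0.292, -0.001]
contact_force: [1.7, 5.0, -2.8]
gripper_width: 0.175
finger_force: 58.3
```

>>> arm_command(series=[{"tx":0,"ty":-0.3,"tz":0,"roll":0},{"tx":0,"ty":-0.6,"tz":0,"roll":0},{"tx":0,"ty":-0.9,"tz":0,"roll":0},{"tx":0,"ty":-1.2,"tz":0,"roll":0},{"tx":0,"ty":-1.5,"tz":0,"roll":0},{"tx":0,"ty":-1.5,"tz":0,"roll":0},{"tx":0,"ty":-1.5,"tz":0,"roll":0}])

```text
time_s: 21.0
eef_pos: [0.4556, 0.2344, 0.1758]
eef_rot: [3.126, -0.294, -0.001]
contact_force: [-3.5, -9.0, 7.7]
gripper_width: 0.185
finger_force: 58.2
```

The latch is drawn about 13 mm, and the 9 N side force matches the spring. Lifting along the arc.

>>> arm_command(series=[{"tx":0.1,"ty":-0.05,"tz":-0.5,"roll":0},{"tx":0.25,"ty":-0.1,"tz":-1.1,"roll":0},{"tx":0.4,"ty":-0.1,"tz":-1.6,"roll":0},{"tx":0.55,"ty":-0.1,"tz":-2.2,"roll":0},{"tx":0.55,"ty":-0.1,"tz":-2.2,"roll":0}])

```text
time_s: 21.5
eef_pos: [0.4624, 0.2333, 0.1977]
eef_rot: [3.125, -0.296, 0.001]
contact_force: [9.7, -12.1, -10.5]
gripper_width: 0.18
finger_force: 72.1
```

>>> arm_command(series=[{"tx":0.2,"ty":0,"tz":-0.5,"roll":0},{"tx":0.4,"ty":0,"tz":-1.05,"roll":0},{"tx":0.6,"ty":0,"tz":-1.6,"roll":0},{"tx":0.8,"ty":0,"tz":-2.1,"roll":0},{"tx":0.8,"ty":0,"tz":-2.1,"roll":0}])

```text
time_s: 22.0
eef_pos: [0.469, 0.2323, 0.2184]
eef_rot: [3.125, -0.294, -0.002]
contact_force: [1.2, -9.4, -6.4]
gripper_width: 0.178
finger_force: 68.6
```

```bash
python3 - <<'E'
from h import *
w=imaging.get_image('wrist');cv2.imwrite('pics/w12.png',w);t=imaging.get_image('scene');cv2.imwrite('pics/s12.png',t)
g=cv2.cvtColor(w,cv2.COLOR_BGR2GRAY)[90:290,150:350]
for row in cv2.resize(g,(66,40),interpolation=cv2.INTER_AREA): print(''.join(' .:-=+*#%@'[int(v)*10//256] for v in row))
E
```

```text
::::::::::::::::::=%%%%%%#-........-@@@@@@@@@@@@%=.+##%%%#=..:::::
::::::::::::::::::=%%%%%%%#-.......-@@@@@@@@@@@@%=+#%%%%%#-...::::
::::::::::::::::::-#%%%%%%%#=:.....-@@@@@@@@@@@@%*#%%%%%%#:..:::::
::::::::::::::::::-#%%%%%%%%%*=:...-@@@@@@@@@@@@%#%%%%%%%#:..:::::
:::::::::::::::::::#%%%%%%%%%%%#+-:-@@@@@@@@@@@@%#%%%%%%%*...:::::
:::::::::::::::::::#%%%%%%%%%%%%%%%%@@@@@@@@@@@@%#%%%%%%%*...:::::
:::::::::::::::::::#%%%%%%%%%%%%%%%%@@@@@@@@@@@@%#%%%%%%%+...:::::
:::::::::::::::::::*%%%%%%%%%%%%%%%%@@@@@@@@@@@@%#%%%%%%#=...:::::
:::::::::::::::::::*%%%%%%%%%%%%%%%%@@@@@@@@@@@@%#%%%%%%#=..::::::
:::::::::::::::::::*%%%%%%%%%%%%%%%%@@@@@@@@@@@@%#%%%%%%#-..::::::
:::::::::::::::::::+%%%%%%%%%%%%%%%%@@@@@@@@@@@@%#%%%%%%#:..::::::
:::::::::::::::::::+%%%%%%%%%%%%%%%%@@@@@@@@@@@@%#%%%%%%#:..::::::
:::::::::::::::::::=%%%%%%%%%%%%%%%%@@@@@@@@@@@@%#%%%%%%*...::::::
:::::::::::::::::::=%%%%%%%%%%%%%%#*@@@@@@@@@@@@%#%%%##%*...::::::
:::::::::::::::::::=%%%%%%%%%%%%%*=+@@@@@@@@@@@@%#%%%###+...::::..
:::::::::::::::::::-#%%%%%%%%%%%#==+@@@@@@@@@@@@#+++**++-.........
:::::::::::::::::::-#%%%%%%%
[... 879 characters left out ...]
..-+-+++***+==========::::::::
:::::::::::%@@@@@@@@@@@@@+==::+:......:=.===+**+==========::::::::
:::::::::::%@@@@@@@@@#==++==::+:......:-.-===---=========-::::::::
:::::::::::%@@@@@@@@=...-===.:=..........-===:...-=======-::::::::
:::::::::::%@@@@@@@#:...====..-..........:===:...:=======-::::::::
:::::::::::#@@@@@@@+...:===:..:..........:-==-....-======-::::::::
:::::::::::#@@@@@@%:...-===-------------:::-==....:+**##*-::::::::
:::::::::::*@@@@@@+....====------------::::-==:....+#####-::::::::
:::::::::::*@@@@@%:....:-+=--:::::--:::::::-=-.....=#####-::::::::
:::::::::::*@@@@+:.......:-::::::::::::::::.........:*##*-::::::::
.........::=##*+...........::::::::::::::::..........:*#*-:::.....
```

The bar rises with the tab held between the pads. Continuing.

>>> arm_command(series=[{"tx":0.25,"ty":0,"tz":-0.5,"roll":0},{"tx":0.5,"ty":0,"tz":-1,"roll":0},{"tx":0.75,"ty":0,"tz":-1.5,"roll":0},{"tx":1,"ty":0,"tz":-2,"roll":0},{"tx":1,"ty":0,"tz":-2,"roll":0}])

```text
time_s: 22.6
eef_pos: [0.4789, 0.2303, 0.2383]
eef_rot: [3.125, -0.295, -0.002]
contact_force: [-0.5, -9.4, -6.3]
gripper_width: 0.177
finger_force: 74.2
```

>>> arm_command(series=[{"tx":0.3,"ty":0,"tz":-0.5,"roll":0},{"tx":0.6,"ty":0,"tz":-1,"roll":0},{"tx":0.9,"ty":0,"tz":-1.5,"roll":0},{"tx":1.2,"ty":0,"tz":-2,"roll":0},{"tx":1.5,"ty":0,"tz":-2.5,"roll":0},{"tx":1.5,"ty":0,"tz":-2.5,"roll":0},{"tx":1.5,"ty":0,"tz":-2.5,"roll":0},{"tx":1.5,"ty":0,"tz":-2.5,"roll":0}])

```text
time_s: 23.4
eef_pos: [0.4942, 0.2266, 0.2622]
eef_rot: [3.123, -0.296, -0.002]
contact_force: [12.0, -11.3, -19.2]
gripper_width: 0.175
finger_force: 79.3
```

>>> arm_command(series=[{"tx":0,"ty":0,"tz":0,"roll":0},{"tx":0,"ty":0,"tz":0,"roll":0},{"tx":0,"ty":0,"tz":0,"roll":0},{"tx":0,"ty":0,"tz":0,"roll":0},{"tx":0,"ty":0,"tz":0,"roll":0}])

```text
time_s: 23.9
eef_pos: [0.4943, 0.2266, 0.2622]
eef_rot: [3.123, -0.296, -0.002]
contact_force: [11.5, -11.5, -19.8]
gripper_width: 0.177
finger_force: 79.3
```

```bash
python3 - <<'E'
from h import *
s=readout.state();print(s['time_s'],s['eef_pos'],np.abs(s['qvel']).max(),s['finger_force'])
def art(n,y0,y1,x0,x1,W=64,H=36):
    im=imaging.get_image(n);cv2.imwrite(f'pics/{n}13.png',im)
    g=cv2.cvtColor(im,cv2.COLOR_BGR2GRAY)[y0:y1,x0:x1];print(n)
    for row in cv2.resize(g,(W,H),interpolation=cv2.INTER_AREA): print(''.join(' .:-=+*#%@'[int(v)*10//256] for v in row))
art('wrist',90,290,150,350);art('scene',160,220,190,254,64,30)
E
```

```text
23.9 [0.49426635 0.22655712 0.26215866] 0.002245055561057692 79.26791956903116
wrist
:::::::::::::::::::+%%%%=........:%@@@@@@@@@@*...:###+...:::::::
:::::::::::::::::::=#%%%+........:%@@@@@@@@@@*...:###+..::::::::
:::::::::::::::::::=#%%%*:.......:%@@@@@@@@@@*...=###=..::::::::
:::::::::::::::::::=%%%%%=........%@@@@@@@@@@*..-####-..::::::::
:::::::::::::::::::-%%%%%#-......:%@@@@@@@@@@*.-###%#-..::::::::
:::::::::::::::::::-#%%%%%#+:.....%@@@@@@@@@@#+######:..::::::::
:::::::::::::::::::-#%%%%%%%#=:..:%@@@@@@@@@@########:..::::::::
::::::::::::::::::::#%%%%%%%%%#*==%@@@@@@@@@@%######*:..::::::::
::::::::::::::::::::#%%%%%%%%%%%%%@@@@@@@@@@@%##%###*...::::::::
::::::::::::::::::::*%%%%%%%%%%%%%@@@@@@@@@@@%######+..:::::::::
::::::::::::::::::::*%%%%%%%%%%%%%@@@@@@@@@@@%######+..:::::::::
::::::::::::::::::::+%%%%%%%%%%%%%@@@@@@@@@@@%###%%#=..:::::::::
::::::::::::::::::::+%%%%%%%%%%%%%@@@@@@@@@@@%####%#-..:::::::::
::::::::::::::::::::+%%%%%%%%%%%%%@@@@@@@@@@@%######-..:::::::::
::::::::::::::::::::=#%%%%%%%%%%#+%@@@@@@@@@@%######:..:::::::::
::::::::::::::::::::=#%%%%%%%%%#==%@@@@@
[... 2580 characters left out ...]
...-+*#################%%@@@%%@@@#-:::............
.................:=*################%%%@@%%@@@@*-::::::.........
.................:=**#####%%%%%###%%%%@@@@@@@@@*-:::::::::......
..................-+*####%%%%%%%%%%%%%%%%%%@@@%*-::::::::::::...
..................:=**##################%%%@@%#=:::::::::::::::.
...................:=**#################%%%%%*=:::::::::::::::::
....................:-+**###############%###+-::::::::::::::::::
......................:-=+****#####*##**+=--::::::::::::::::::::
.........................:::--=======---::::::::::::::::::::::::
.............................:::::::::::::::::::::::::::::::::::
.........::::........:::::::::::::::::::::::::::::::::::::::::::
```

>>> arm_command(series=[{"tx":0.2,"ty":0,"tz":-0.1,"roll":0},{"tx":0.4,"ty":0,"tz":-0.3,"roll":0},{"tx":0.5,"ty":0,"tz":-0.4,"roll":0},{"tx":0.5,"ty":0,"tz":-0.4,"roll":0},{"tx":0.5,"ty":0,"tz":-0.4,"roll":0},{"tx":0.5,"ty":0,"tz":-0.4,"roll":0},{"tx":0.5,"ty":0,"tz":-0.4,"roll":0},{"tx":0.5,"ty":0,"tz":-0.4,"roll":0}])

```text
time_s: 24.8
eef_pos: [0.4982, 0.2266, 0.2668]
eef_rot: [3.124, -0.295, -0.003]
contact_force: [-1.8, -9.8, -5.4]
gripper_width: 0.175
finger_force: 74.8
```

Forces have settled (about 5 N of weight, and the spring on the side). The lift is about 9 cm and the arm is still. Handing in.

```bash
python3 -c "
from plant import ticket
print(ticket.hand_in())"
```

```text
the job is handed in; nothing more can be done
None
```

The three pots are nested upright and the latch is drawn. The arm is holding the bar's end about 9 cm above the ball (estimated from arm position, not a direct view). The job is handed in at about 25 s, and hand-in returned no verdict.

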